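# Key the mixing pot onto its drive and turn it to the front mark

### The job

Stand the steel mixing pot with the lug on its rim in the round nest of the grey pot drive, gently feeling for the angle at which its notched foot drops fully home over the keys of the drive plate. Then turn the pot, and the plate with it, until its lug is in line with the bar that marks the drive's front, and let go; do not force the pot down on the keys, and leave the other things on the bench where they are.

Things in the scene. Friction and masses are not known exactly. Their poses are not given: they have to be found in the camera images.
- pot: The mixing pot: open round stainless pot, 56 mm outside diameter, 90 mm high, about 0.3 kg, with one lug on its rim, standing on the bench. Origin: centre of the underside of its foot, z up the pot's axis, the lug on its -x side. It starts with the lug within 0.8 rad of facing world -x. Its round side can be gripped from above at any angle clear of the lug.
- lug (a point): Outer end of the pot's lug, 43 mm from the pot's axis (-x side) and 86 mm above the foot's underside. The lug stands out 15 mm from the rim, 12 mm wide, 6 mm thick.
- pot_grip (a point): A point on the pot's axis 58 mm above the underside of its foot, a good height to grip.
- pot_foot (a point): Centre of the underside of the foot (the pot's origin). The foot is a ring 54 mm outside, 39 mm inside, 10 mm high, cut through by two notches: a wide one (about 56 degrees of arc) straight under the lug (-x), and a narrow one (about 30 degrees) opposite (+x).
- drive: The pot drive, fixed to the bench: grey housing 150 x 130 mm (its x, y), 40 mm high, origin under its centre, z up, front on its -x side. On top stands a ring nest, 58 mm bore, 80 mm outside, flared at the mouth, its rim 65 mm above the bench. In it lies a black plate that turns stiffly about the nest's axis (about 0.25 N m) and stays where it is left.
- nest (a point): Centre of the nest on the plate's surface, 45 mm above the bench; axes as the drive's. The underside of the pot's foot lies here when home. On the plate stand two steel keys, 9 mm high, 23.5 mm either side of the axis, one 15.5 mm wide, one 5.5 mm wide: the pot fits one way round only, with about 0.08 rad of play either way. On a wrong angle its foot rides on the keys 9 mm too high.
- front_mark (a point): Middle of the steel bar on the drive's top, 56 mm from the nest's axis on the -x side, 26 mm long along x, 8 mm high: the drive's front mark. The plate's angle is not measured: at first the pot fits only with its lug turned by some angle from 0.3 to 1.7 rad anticlockwise from above (positive yaw) off this bar. The plate can be turned past both ends of that range.
- beaker: Plain round steel beaker without lug, 56 mm across, 88 mm high; not the pot; to be left alone. It and the pot may have swapped places.
- amber: Amber bottle, 64 mm across, 130 mm high, to be left alone.
- jar: White jar, 68 mm across, 75 mm high, to be left alone.
- dish: White ceramic dish, 80 mm across, 22 mm high, to be left alone.
- collar: Steel collar, 52 mm across, 14 mm high, lying flat, to be left alone.
- glass: Small glass beaker, 60 mm across, 75 mm high, to be left alone.
- spatula: Spatula, 190 mm long, lying on the bench, to be left alone.
Mind the look-alikes: they are no part of the job. What is shaped like the pot but purple is not meant.

How it is judged:
By the outcome, as a careful person would: the job done as asked, in the order asked, and still so for the second after the job is handed in, with the robot touching nothing.
It also fails if it takes over 67 s, if anything falls off the work surface, if the arm or the gripper's body presses on something with over 40 N, if the wrist force passes 120 N, or if a joint passes its speed limit or range.

### The arm

A 7-joint arm with a two-finger parallel gripper is mounted at the origin on the work surface. World frame = base frame: x ahead of the robot, y to its left, z up, the work surface at z = 0. Lengths are in mm, angles in rad, forces in N, time in s.
With the tool pointing down it reaches from about 425 to 875 mm from the base axis. Payload 4.7 kg.
Tool frame: the origin (TCP) lies midway between the tips of the shut fingers; the grasp point (between the pads) lies 19 mm behind it; z points along the fingers, y is the direction in which the jaws open and shut (so a half turn about z gives the same grasp; the last joint's range is limited). The gripper opens to 87 mm and grips with 3 to 60 N. Pads are 19 mm wide; open, the fingers measure 117 mm over their backs; the gripper's body (75 mm by 190 mm) begins 51 mm behind the grasp point.
Start: joints at [-1.299, 0.321, -0.07, 1.45, 0.023, 1.371, -0.057], TCP at [165.747, 628.533, 222.587] pointing down, gripper open.
Joint ranges: [-2.86, 2.86], [-0.3, 2.09], [-1.38, 1.24], [0.06, 2.45], [-1.56, 4.7], [0.09, 2.05], [-2.69, 2.69]. Speed limits (rad/s): [2.57, 2.57, 3.14, 3.14, 3.14, 3.14, 3.14].

### API

Orientations are given as a rotation vector (axis times angle).
In Python, from cell import status, snapshot, camera_params, robot gives the robot as it stands. The module is installed in compiled form; this text tells all that it offers.
- The arm moves only by the tool carry_out, never from a script. Its argument "plan" is a list of rows, each a list of 3 entries, a list of its own where there are three numbers: the shift along the tool's x, y, z normalised to -1 to 1, where 1 is 0.5 m, then the turn about the tool's z normalised to -1 to 1, where 1 is pi/2 rad, then the opening, from 0 (shut) to 1 (fully open). In form: [[[x, y, z], spin, gripper], ...]. A call has 1 to 10 rows; each row is the pose to reach, as a shift and turn from the pose commanded when the call began, along the tool's axes at that moment; what a row does not reach only later rows make up. A row lasts 1/8 s, in which the tool goes at most 62.5 mm and 10.7 degrees, less where a joint would pass 70% of its speed; a pose out of reach is approached as far as the arm can. A call with a number of a shift or a turn outside -1 to 1 is refused whole. A call with a gripper value outside its range is refused whole. The fingers move at their own pace and stop on an object; "grip_force" is the grip in N (left out, the last holds). Time passes only in rows, so rows that repeat a pose let the fingers close. It gives the time, the measured TCP pose, the force and the opening at its end, in the units of the state.
- status.get_obs(): the state, without advancing time (a new reading comes with each control period).
- snapshot(name): name is "scene" or "side" or "wrist"; returns (picture, depth): 384x512x3 uint8, red, green, blue; 384x512 float32, mm along the optical axis (not along the pixel's ray), 0 where there is no reading.
- camera_params(name): a dict with "K" (3x3 intrinsics, pixels), "R" (3x3) and "t" (3): a world point X has camera coordinates R X + t. Camera axes: x right, y down, z forward; pixel columns grow to the right and rows downward; lengths in mm; the calibration is good to about 2 mm. The wrist camera is an equidistant fisheye: a pixel r from the principal point sees the ray r / f radians off the axis. A picture is of the moment at which its call begins: read the wrist's pose just before it. camera_params takes no time and is no camera call; for the wrist camera it gives the pose at the moment of the call.
- robot.finish_job(): hands the job in, once; it reports no verdict.
The state is a dict: "clock": time; "joint_positions": joint angles; "qd": joint speeds; "tau": joint torques, N m; "ee_pos": TCP position; "eef_rot": TCP orientation; "wrist_force": force on the tool from outside, world axes, zero at the start; "moment": the same for the moment, N m; "grip_width": finger opening in mm.
Only numpy, scipy, OpenCV 4.12 (cv2) and the standard library are available. Lean on these libraries where they do the work, as an engineer would, in place of code of your own. Each camera call takes 0.05 s, during which the arm holds its last target. There are 200 camera calls.

## Working session

There is one attempt and no reset: what is moved stays moved. The work goes in short steps, Python scripts to look and compute and a tool call to move; the robot and the scene stay as the last step left them, time stands still between calls to the robot, and variables do not carry over. Pictures are saved under pics/ and viewed, about 8 in all and at most 12, crops included, and the job is handed in when it is done.

Besides the shell and the picture viewer there is one more tool, called after "Emit:" as name(argument=value, ...) on one line, values as JSON. carry_out: Moves the arm, as the interface text tells. Its arguments: {"type":"object","properties":{"plan":{"type":"array"},"grip_force":{"type":"number"}},"required":["plan"]}

```bash
mkdir -p pics; cat > h.py <<'E'
import numpy as np,cv2
from cell import status,snapshot,camera_params,robot
def world(name,D,u,v,P=None):
    P=P or camera_params(name);K=np.array(P["K"]);R=np.array(P["R"]);t=np.array(P["t"])
    d=D[v,u];c=np.array([(u-K[0,2])/K[0,0]*d,(v-K[1,2])/K[1,1]*d,d])
    return R.T@(c-t)
def cloud(name,D):
    P=camera_params(name);K=np.array(P["K"]);R=np.array(P["R"]);t=np.array(P["t"])
    v,u=np.mgrid[:384,:512];C=np.stack([(u-K[0,2])/K[0,0]*D,(v-K[1,2])/K[1,1]*D,D],-1)
    return (C-t)@R
E
python3 - <<'E'
from h import *
ims=[]
for n in("scene","side"):
    I,D=snapshot(n);np.savez("pics/%s0.npz"%n,I=I,D=D);cv2.imwrite("pics/%s0.png"%n,cv2.resize(I[:,:,::-1],(800,600)))
    P=camera_params(n);R=np.array(P["R"]);print(n,-R.T@np.array(P["t"]),P["K"])
print(status.get_obs())
E
```

```text
scene [1042.47452751 -119.92342249  949.53936983] [[426.38149496   0.         254.29492834]
 [  0.         426.38149496 188.76969051]
 [  0.           0.           1.        ]]
side [ 425.66933961 -765.63042486  876.4141098 ] [[460.17075311   0.         258.57660082]
 [  0.         460.17075311 196.08267804]
 [  0.           0.           1.        ]]
{'clock': 0.1, 'joint_positions': array([-1.29892972,  0.32171611, -0.07007451,  1.45160325,  0.02260393,
        1.37082714, -0.05689759]), 'qd': array([ 0.00148238, -0.00163656,  0.00039247, -0.00328171, -0.00108526,
        0.00066457, -0.00221248]), 'tau': array([ 1.94639892e-04, -4.92567658e+01, -4.05729879e-01, -3.13400817e+01,
       -6.41793455e-02,  3.94086423e-02,  6.05990590e-05]), 'ee_pos': array([165.61995254, 627.99898894, 221.56688228]), 'eef_rot': array([-4.03727913e-01, -3.11541819e+00,  2.76932930e-03]), 'wrist_force': array([-0.19367501, -0.90280637,  0.94731385]), 'moment': array([-0.03900774,  0.04674334,  0.00726428]), 'grip_width': 87.33840479757976}
```

View pics/scene0.png

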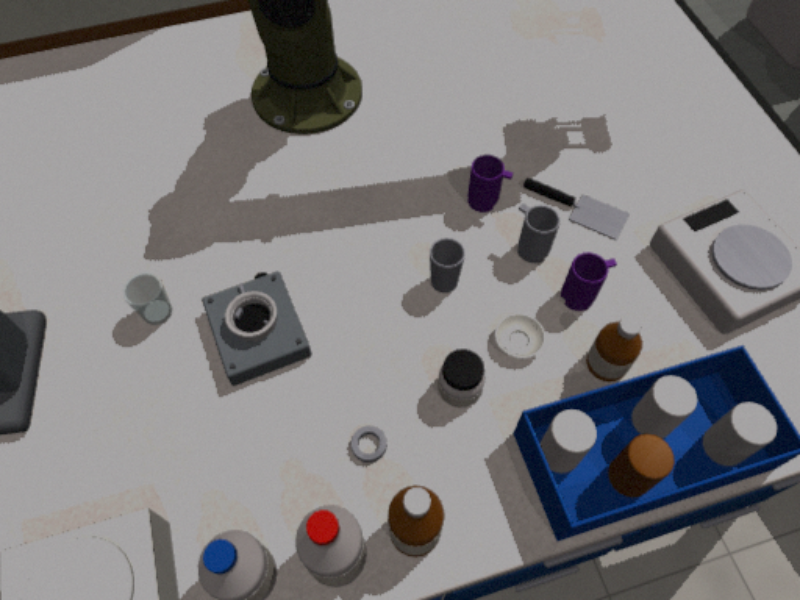

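View pics/side0.png

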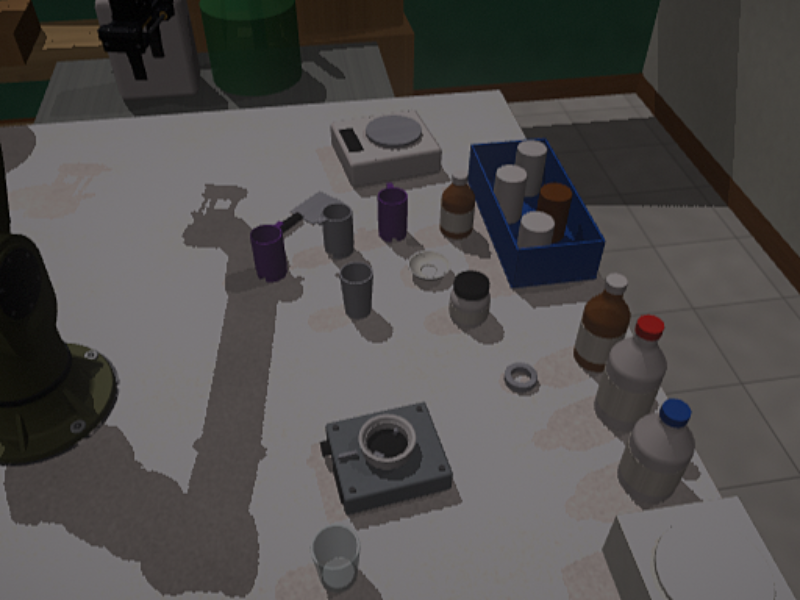

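Candidates in the scene view (800x600): (538,232), grey with a tab at (525,209), and (446,265), grey and apparently plain. The purple ones are out. I'll confirm with an enlarged crop and measure.

```bash
python3 - <<'E'
from h import *
s=np.load("pics/scene0.npz");I=s["I"]
a=I[105:205,255:405][:,:,::-1];b=I[165:250,125:205][:,:,::-1]
a=cv2.resize(a,(600,400),interpolation=cv2.INTER_CUBIC);b=cv2.resize(b,(376,400),interpolation=cv2.INTER_CUBIC)
c=np.zeros((400,800,3),np.uint8)
a=cv2.resize(a,(450,300));b=cv2.resize(b,(350,372))
o=np.zeros((372,800,3),np.uint8);o[:300,:450]=a;o[:,450:]=b
o=np.clip(o.astype(float)*1.6,0,255).astype(np.uint8)
cv2.imwrite("pics/crop0.png",o)
def fit(p):
    A=np.c_[2*p[:,:2],np.ones(len(p))];r=np.linalg.lstsq(A,(p[:,:2]**2).sum(1),rcond=None)[0];return r[:2],np.sqrt(r[2]+r[:2]@r[:2])
for n in("scene","side"):
    s=np.load("pics/%s0.npz"%n);W=cloud(n,s["D"]);M=s["I"].astype(int)
    pts={"scene":{"A":(344,148),"B":(285,170),"nest":(160,202),"collar":(235,284)},"side":{"A":(216,147),"B":(228,185),"nest":(247,282)}}[n]
    for k,(u,v) in pts.items():
        w=W[v-30:v+31,u-30:u+31].reshape(-1,3);
        c=np.median(W[v-3:v+4,u-3:u+4].reshape(-1,3),0)
        lo,hi={"A":(82,95),"B":(80,95),"nest":(60,70),"collar":(8,20)}[k]
        q=w[(w[:,2]>lo)&(w[:,2]<hi)&(np.hypot(*(w[:,:2]-c[:2]).T)<60)]
        if len(q)<5: print(n,k,c.round(),len(q));continue
        f,r=fit(q);print(n,k,c.round(),len(q),"fit",f.round(1),r.round(1),q[:,:2].min(0).round(),q[:,:2].max(0).round(),q[:,2].max().round(1))
E
```

```text
scene A [508. 273.  79.] 174 fit [486.4 283.5] 27.7 [450. 258.] [517. 314.] 94.1
scene B [525. 114.  75.] 143 fit [504.5 119.9] 26.0 [477.  93.] [531. 148.] 92.3
scene nest [ 501. -198.   45.] 286 fit [ 507.2 -194.8] 35.1 [ 468. -234.] [ 546. -157.] 69.5
scene collar [736. -78.   0.] 263 fit [737.7 -76.3] 21.4 [ 711. -102.] [763. -51.] 18.3
side A [489. 257.  68.] 129 fit [485.6 280.1] 27.8 [451. 254.] [516. 311.] 92.7
side B [502.  91.  74.] 125 fit [504.5 115.6] 26.4 [477.  88.] [532. 146.] 89.8
side nest [ 508. -190.   44.] 313 fit [ 507.4 -199.3] 35.3 [ 468. -238.] [ 546. -160.] 68.1
```

View pics/crop0.png

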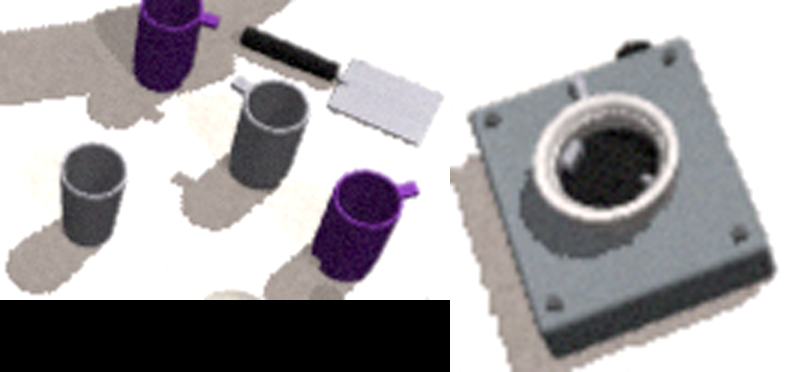

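```bash
cat >> h.py <<'E'
def ray(name,u,v,z):
    P=camera_params(name);K=np.array(P["K"]);R=np.array(P["R"]);t=np.array(P["t"])
    o=-R.T@t;d=R.T@np.linalg.solve(K,[u,v,1.]);return o+d*(z-o[2])/d[2]
E
python3 - <<'E'
from h import *
tiles=[]
for n,(cu,cv) in (("scene",(160,203)),("side",(244,282))):
    s=np.load("pics/%s0.npz"%n);W=cloud(n,s["D"])
    c0=np.array([486,283.5 if n=="scene" else 280.1]);w=W.reshape(-1,3)
    d=w[:,:2]-c0;r=np.hypot(*d.T)
    q=(w[:,2]>79)&(w[:,2]<95)&(r>32)&(r<46)&(d[:,0]<0)
    m=d[q].mean(0);print(n,"lug",q.sum(),m,"yaw",np.arctan2(-m[1],-m[0]))
    # bench heights
    for c in((440,230),(430,-130)):
        b=w[(np.hypot(*(w[:,:2]-c).T)<12)];print(" bench z",np.median(b[:,2]).round(1))
    # bar: z 44..55 top of housing
    cn=np.array([507.3,-194.8 if n=="scene" else -199.3]);d=w[:,:2]-cn;r=np.hypot(*d.T)
    q=(w[:,2]>43.5)&(w[:,2]<52)&(r>42)&(r<72)&(d[:,0]<-20)
    m=d[q].mean(0);print(" bar",q.sum(),m,"yaw",np.arctan2(-m[1],-m[0]))
    q=(w[:,2]>35)&(w[:,2]<45)&(np.abs(d)<120).all(1)
    rc=cv2.minAreaRect(w[q][:,:2].astype(np.float32));print(" housing",rc,cn)
    I=s["I"][cv-32:cv+32,cu-32:cu+32,::-1]
    tiles.append(cv2.resize(I,(400,400),interpolation=cv2.INTER_CUBIC))
o=np.clip(np.hstack(tiles)*1.8,0,255).astype(np.uint8);cv2.imwrite("pics/nest0.png",o)
E
```

```text
scene lug 15 [-30.24511529 -18.2499705 ] yaw 0.5429173972459153
 bench z 0.9
 bench z 0.8
 bar 19 [-57.26573941 -11.28492291] yaw 0.19456933623979358
 housing ((507.4627685546875, -194.81338500976562), (151.32421875, 129.9285125732422), 6.170173645019531) [ 507.3 -194.8]
side lug 13 [-30.30596924 -19.51512932] yaw 0.5721010606976836
 bench z -1.4
 bench z -0.8
 bar 37 [-54.83367827  -7.23579049] yaw 0.131200839391306
 housing ((507.2202453613281, -199.53555297851562), (149.86378479003906, 131.3695831298828), 6.258945941925049) [ 507.3 -199.3]
```

View pics/nest0.png

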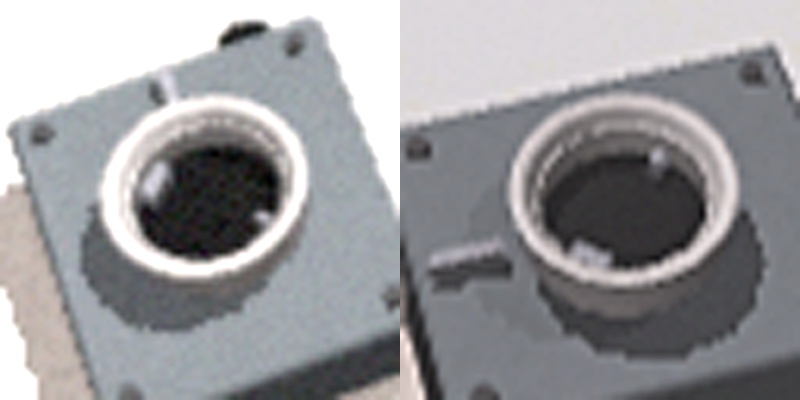

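```bash
python3 - <<'E'
from h import *
T={"scene":((157,183),(264,216),(165,72),(178,97),128,171,0),"side":((192,253),(258,158),(35,265),(105,245),212,250,400)}
for n,(a,b,e,f,u0,v0,_) in T.items():
    p=[ray(n,u0+q[0]/6.25,v0+q[1]/6.25,z)[:2] for q,z in((a,54),(b,54),(e,48),(f,48))]
    d=p[0]-p[1];print(n,[x.round(1) for x in p],"sep",np.hypot(*d),"mid",(p[0]+p[1])/2,"wide dir yaw",np.arctan2(-d[1],-d[0]))
    g=p[2]-p[3];print(" bar",np.hypot(*g),np.arctan2(-g[1],-g[0]))
s=status.get_obs();from scipy.spatial.transform import Rotation as R
print(R.from_rotvec(s["eef_rot"]).as_matrix().round(3))
E
```

```text
scene [array([ 496. , -212.5]), array([ 522.3, -176. ]), array([ 443.4, -201.2]), array([ 456.4, -198.4])] sep 45.024504315196516 mid [ 509.18636114 -194.24535535] wide dir yaw 0.9464320777757916
 bar 13.265203137163686 0.21650744047254777
side [array([ 494.7, -216.5]), array([ 522.9, -181.7]), array([ 442.1, -208.6]), array([ 466.4, -204.5])] sep 44.8302474679429 mid [ 508.81570911 -199.123824  ] wide dir yaw 0.8889633627060248
 bar 24.698903753920913 0.16707656489132763
[[-0.967  0.255 -0.   ]
 [ 0.255  0.967 -0.002]
 [-0.    -0.002 -1.   ]]
```

Emit:
carry_out(plan=[[[-0.796,-0.506,0],1.0,1],[[-0.796,-0.506,0],1.0,1],[[-0.796,-0.506,0],1.0,1],[[-0.796,-0.506,0],1.0,1],[[-0.796,-0.506,0],1.0,1],[[-0.796,-0.506,0],1.0,1],[[-0.796,-0.506,0],1.0,1],[[-0.796,-0.506,0],1.0,1],[[-0.796,-0.506,0],1.0,1],[[-0.796,-0.506,0],1.0,1]])

```text
clock: 1.35
ee_pos: [486.0, 282.0, 222.1]
eef_rot: [-2.488, -1.917, 0.001]
wrist_force: [-0.6, 0.1, 0.2]
grip_width: 87.0
```

Emit:
carry_out(plan=[[[0,0,0],0.48,1],[[0,0,0],0.48,1],[[0,0,0],0.48,1],[[0,0,0],0.48,1],[[0,0,0],0.48,1],[[0,0,0],0.48,1]])

```text
clock: 2.1
ee_pos: [485.7, 282.8, 222.4]
eef_rot: [-3.018, -0.874, 0.0]
wrist_force: [-1.0, 0.6, -0.7]
grip_width: 87.0
```

```bash
cat >> h.py <<'E'
from scipy.spatial.transform import Rotation as Rot
def wrist(tag):
    P=camera_params("wrist");I,D=snapshot("wrist")
    K=np.array(P["K"]);R=np.array(P["R"]);t=np.array(P["t"])
    v,u=np.mgrid[:384,:512];x=u-K[0,2];y=v-K[1,2];r=np.hypot(x,y)+1e-9;th=r/K[0,0]
    C=np.stack([np.tan(th)*x/r*D,np.tan(th)*y/r*D,D],-1)
    W=(C-t)@R;W[(D<=0)|(th>1.4)]=np.nan
    np.savez("pics/w%s.npz"%tag,I=I,D=D,W=W);cv2.imwrite("pics/w%s.png"%tag,np.clip(I[:,:,::-1]*1.5,0,255).astype(np.uint8));return I,D,W
def st():
    s=status.get_obs();M=Rot.from_rotvec(s["eef_rot"]).as_matrix()
    print("t",round(s["clock"],2),"pos",s["ee_pos"].round(1),"yyaw",np.arctan2(M[1,1],M[0,1]).round(3),"tilt",M[:,2].round(3),"F",s["wrist_force"].round(1),"M",s["moment"].round(2),"w",round(s["grip_width"],1),"j",s["joint_positions"].round(2));return s,M
E
python3 - <<'E'
from h import *
st();I,D,W=wrist("1");w=W.reshape(-1,3);w=w[~np.isnan(w[:,0])]
d=w[:,:2]-[486,282];r=np.hypot(*d.T)
q=w[(w[:,2]>86)&(w[:,2]<96)&(r<32)]
def cost(p,q=q):return np.hypot(q[:,0]-p[0],q[:,1]-p[1])-p[2]
from scipy.optimize import least_squares
print(len(q),q.min(0),q.max(0),least_squares(cost,[486,282,27],loss="soft_l1").x)
q=(w[:,2]>78)&(w[:,2]<95)&(r>32)&(r<46);m=d[q].mean(0);print("lug",q.sum(),m,np.arctan2(-m[1],-m[0]))
E
```

```text
t 2.1 pos [485.7 282.8 222.4] yyaw -1.007 tilt [-0. -0. -1.] F [-1.   0.6 -0.7] M [-0.09  0.13 -0.02] w 87.0 j [-0.94  0.13  0.41  1.69 -0.05  1.33 -1.53]
594 [456.05706526 257.47649663  86.05767799] [517.29978186 313.08253148  91.78830012] [489.14706171 284.93372275  26.43653457]
lug 111 [-8.89445828 -1.5273195 ] 0.1700573418557147
```

View pics/w1.png

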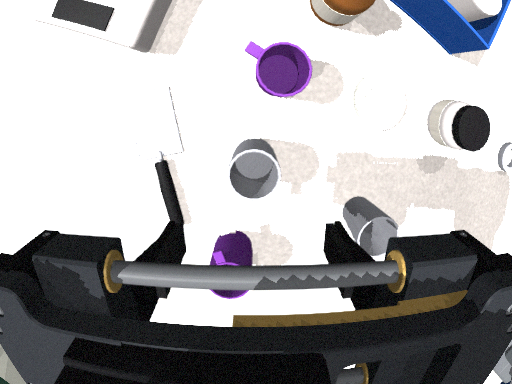

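```bash
python3 - <<'E'
from h import *
s=np.load("pics/w1.npz");W=s["W"];I=s["I"]
w=W.reshape(-1,3)
Z=W[100:230,170:420,2];Z=np.nan_to_num(Z)
a=cv2.applyColorMap(np.clip(Z*2.5,0,255).astype(np.uint8),cv2.COLORMAP_JET)
b=I[100:230,170:420,::-1]
cv2.imwrite("pics/w1c.png",np.vstack([cv2.resize(x,(577,300),interpolation=cv2.INTER_NEAREST) for x in(a,b)]))
for (u,v) in((255,192),(255,205),(255,140),(378,210),(283,70),(235,262),(235,240)):print((u,v),W[v,u].round(0))
E
```

```text
(255, 192) [469. 271.  71.]
(255, 205) [462. 266.  89.]
(255, 140) [513. 298.  29.]
(378, 210) [528. 127.  63.]
(283, 70) [604. 315.  14.]
(235, 262) [389. 248.  88.]
(235, 240) [388. 251.  35.]
```

View pics/w1c.png

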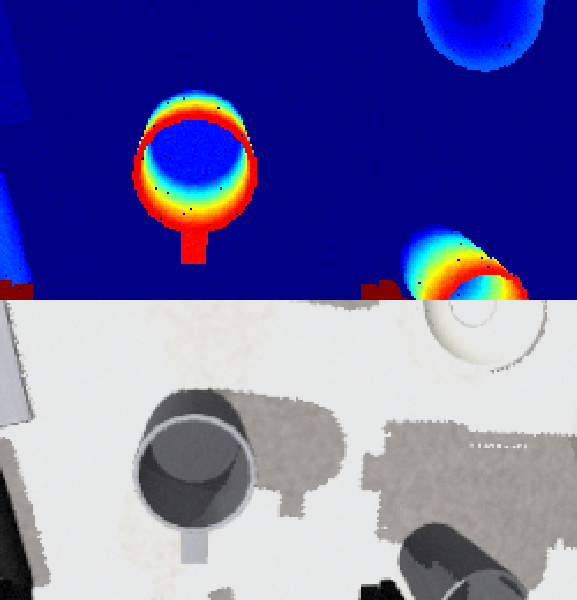

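```bash
python3 - <<'E'
from h import *
from scipy.optimize import least_squares
s=np.load("pics/w1.npz");W=s["W"];sub=W[130:240,215:300].reshape(-1,3);sub=sub[~np.isnan(sub[:,0])]
c=np.array([486,282.])
for i in range(6):
    d=sub[:,:2]-c;r=np.hypot(*d.T);q=sub[(sub[:,2]>87.5)&(r>22)&(r<30)]
    x=least_squares(lambda p:np.hypot(q[:,0]-p[0],q[:,1]-p[1])-p[2],[*c,27],loss="soft_l1").x;c=x[:2]
print("centre",x,len(q),np.median(q[:,2]))
q=sub[(sub[:,2]>84)&(r>33)];d=q[:,:2]-c;d=d[d@[-.85,-.53]>0];m=d.mean(0);print("lug",len(d),m,np.arctan2(-m[1],-m[0]))
for nm,(u,v) in dict(h=(172,200),h2=(165,175),bench=(300,180)).items():print(nm,W[v,u].round(1))
s,M=st();print("to centre in tool:",(M.T@(np.r_[c,39]-s["ee_pos"])).round(1))
E
```

```text
centre [489.57547793 285.21985842  26.27343437] 515 90.02168289332748
lug 101 [-32.57192034 -19.64193151] 0.542646408399957
h [385.5 349.5  20. ]
h2 [411.2 373.8  19.6]
bench [495.9 215.1  -1.1]
t 2.15 pos [485.8 282.8 222.5] yyaw -1.008 tilt [-0.  0. -1.] F [-0.1 -0.5  0.1] M [-0.12  0.15  0.05] w 87.1 j [-0.94  0.13  0.41  1.69 -0.05  1.33 -1.53]
to centre in tool: [ 4.500e+00 -1.000e-01  1.835e+02]
```

Emit:
carry_out(plan=[[[0.0034,-0.001,0.1],0,1],[[0.0034,-0.001,0.2],0,1],[[0.0034,-0.001,0.28],0,1],[[0.0034,-0.001,0.33],0,1],[[0.0034,-0.001,0.367],0,1],[[0.0034,-0.001,0.367],0,1],[[0.0034,-0.001,0.367],0,1]])

```text
clock: 3.02
ee_pos: [488.2, 284.3, 40.2]
eef_rot: [-3.019, -0.867, -0.003]
wrist_force: [0.2, -0.6, 0.1]
grip_width: 87.3
```

Emit:
carry_out(plan=[[[0,0,0],0,0.8],[[0,0,0],0,0.7],[[0,0,0],0,0.6],[[0,0,0],0,0.5],[[0,0,0],0,0.4],[[0,0,0],0,0.4],[[0,0,0],0,0.4],[[0,0,0],0,0.4]], grip_force=40)

```text
clock: 4.03
ee_pos: [487.3, 283.9, 39.3]
eef_rot: [-3.019, -0.867, -0.0]
wrist_force: [-1.5, -0.3, 3.9]
grip_width: 56.2
```

Emit:
carry_out(plan=[[[0,0,-0.02],0,0.4],[[0,0,-0.1],0,0.4],[[0,0,-0.2],0,0.4],[[0,0,-0.26],0,0.4],[[0,0,-0.26],0,0.4],[[0,0,-0.26],0,0.4]])

```text
clock: 4.78
ee_pos: [486.3, 283.1, 167.5]
eef_rot: [3.019, 0.866, -0.004]
wrist_force: [0.2, 0.5, -3.7]
grip_width: 56.2
```

```bash
python3 - <<'E'
from h import *
st()
E
```

```text
t 4.78 pos [486.3 283.1 167.5] yyaw -1.012 tilt [-0.002 -0.002 -1.   ] F [ 0.2  0.5 -3.7] M [-0.11  0.18  0.01] w 56.2 j [-0.94  0.18  0.41  1.76 -0.07  1.23 -1.52]
```

Emit:
carry_out(plan=[[[-0.4715,0.835,0],-0.235,0.4],[[-0.4715,0.835,0],-0.235,0.4],[[-0.4715,0.835,0],-0.235,0.4],[[-0.4715,0.835,0],-0.235,0.4],[[-0.4715,0.835,0],-0.235,0.4],[[-0.4715,0.835,0],-0.235,0.4],[[-0.4715,0.835,0],-0.235,0.4],[[-0.4715,0.835,0],-0.235,0.4],[[-0.4715,0.835,0],-0.235,0.4],[[-0.4715,0.835,0],-0.235,0.4]])

```text
clock: 6.02
ee_pos: [507.9, -194.2, 167.3]
eef_rot: [-2.807, -1.405, 0.004]
wrist_force: [0.4, 0.6, -3.0]
grip_width: 56.3
```

```bash
cat >> h.py <<'E'
def ring(W,c,zlo,zhi,r0,r1,rad):
    from scipy.optimize import least_squares
    w=W.reshape(-1,3);w=w[~np.isnan(w[:,0])];c=np.array(c,float)
    for i in range(8):
        r=np.hypot(*(w[:,:2]-c).T);q=w[(w[:,2]>zlo)&(w[:,2]<zhi)&(r>r0)&(r<r1)]
        if len(q)<8:return None,len(q)
        x=least_squares(lambda p:np.hypot(q[:,0]-p[0],q[:,1]-p[1])-rad,c,loss="soft_l1").x;c=x[:2]
    return c.round(1),len(q)
E
python3 - <<'E'
from h import *
s,M=st()
I,D,W=wrist("2")
for n in("scene","side"):
    I,D=snapshot(n);C=cloud(n,D);np.savez("pics/%s2.npz"%n,I=I,D=D)
    print(n,"pot rim",ring(C,s["ee_pos"][:2],215,224,22,31,26.5),"nest rim",ring(C,[507,-197],62,69,31,42,35))
print("wrist rim",ring(W,[507,-197],62,69,31,42,35), "pot",ring(W,s["ee_pos"][:2],212,226,22,31,26.5))
o=np.hstack([np.load("pics/%s2.npz"%n)["I"][y:y+150,x:x+150,::-1] for n,x,y in(("scene",85,100),("side",170,180))])
cv2.imwrite("pics/c2.png",np.clip(cv2.resize(o,(800,400),interpolation=cv2.INTER_CUBIC)*1.5,0,255).astype(np.uint8))
E
```

```text
t 6.03 pos [ 507.9 -194.2  167.3] yyaw -0.643 tilt [-0.003  0.001 -1.   ] F [ 0.4  0.6 -3. ] M [-0.05  0.09 -0.01] w 56.3 j [-0.4   0.16  0.79  1.81 -0.12  1.22 -0.22]
scene pot rim (array([ 509.8, -190.9]), 65) nest rim (array([ 507.8, -194.6]), 169)
side pot rim (array([ 510.3, -194.8]), 77) nest rim (array([ 507.1, -199.8]), 223)
wrist rim (array([ 508. , -195.8]), 1033) pot (array([ 510.5, -192.4]), 2249)
```

View pics/c2.png

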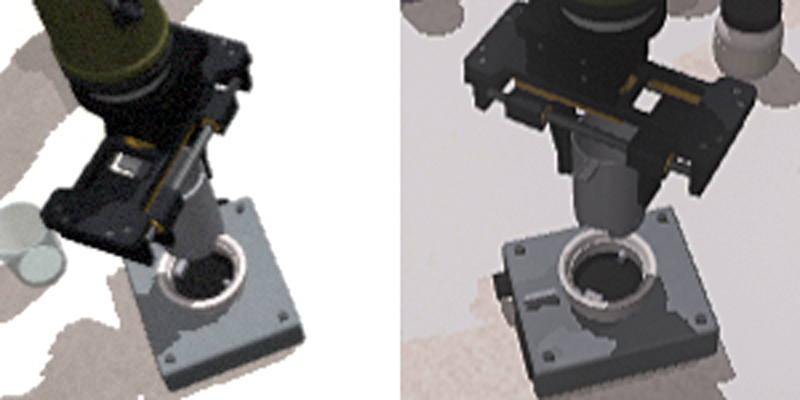

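Emit:
carry_out(plan=[[[-0.007,-0.002,0.04],0,0.4],[[-0.007,-0.002,0.08],0,0.4],[[-0.007,-0.002,0.11],0,0.4],[[-0.007,-0.002,0.11],0,0.4],[[-0.007,-0.002,0.11],0,0.4],[[-0.007,-0.002,0.11],0,0.4]])

```text
clock: 6.92
ee_pos: [506.6, -197.6, 114.9]
eef_rot: [2.808, 1.406, 0.002]
wrist_force: [-0.3, 1.1, -2.9]
grip_width: 55.9
```

```bash
python3 - <<'E'
from h import *
s,M=st();z=s["ee_pos"][2]+51
I,D,W=wrist("3")
for n in("scene","side"):
    I,D=snapshot(n);C=cloud(n,D)
    print(n,"pot rim",ring(C,s["ee_pos"][:2],z-6,z+4,22,31,26.5),"nest rim",ring(C,[507,-197],62,69,31,42,35))
print("wrist rim",ring(W,[507,-197],62,69,31,42,35), "pot",ring(W,s["ee_pos"][:2],z-3,z+3,22,31,26.5))
w=W.reshape(-1,3);w=w[(w[:,2]>z-7)&(w[:,2]<z+3)];d=w[:,:2]-s["ee_pos"][:2];r=np.hypot(*d.T);q=d[(r>33)&(r<45)&(d@M[:2,0]<-25)];m=q.mean(0);print("lug",len(q),np.arctan2(-m[1],-m[0]))
E
```

```text
t 6.92 pos [ 506.6 -197.6  114.9] yyaw -0.642 tilt [ 0.002 -0.    -1.   ] F [-0.3  1.1 -2.9] M [-0.1   0.11  0.06] w 55.9 j [-0.37  0.22  0.78  1.87 -0.17  1.12 -0.17]
scene pot rim (array([ 508.6, -194.8]), 63) nest rim (array([ 507.9, -194.1]), 134)
side pot rim (array([ 507.8, -198.8]), 81) nest rim (array([ 507.2, -199.7]), 160)
wrist rim (array([ 507.9, -195.7]), 1542) pot (array([ 508.7, -196.1]), 1638)
lug 0 nan<stdin>:8: RuntimeWarning: Mean of empty slice.
  ret = um.true_divide(
```

Emit:
carry_out(plan=[[[-0.001,-0.001,0.006],0,0.4],[[-0.001,-0.001,0.012],0,0.4],[[-0.001,-0.001,0.018],0,0.4],[[-0.001,-0.001,0.024],0,0.4],[[-0.001,-0.001,0.03],0,0.4],[[-0.001,-0.001,0.034],0,0.4],[[-0.001,-0.001,0.034],0,0.4]])

```text
clock: 7.95
ee_pos: [505.1, -197.5, 96.9]
eef_rot: [-2.809, -1.406, 0.0]
wrist_force: [-0.1, 0.8, -2.7]
grip_width: 56.3
```

```bash
python3 -c "
from h import *
st()"
```

```text
t 7.95 pos [ 505.1 -197.5   96.9] yyaw -0.643 tilt [-0.  0. -1.] F [-0.1  0.8 -2.7] M [-0.04  0.1  -0.06] w 56.3 j [-0.36  0.24  0.78  1.89 -0.19  1.08 -0.15]
```

Emit:
carry_out(plan=[[[0,0,0.002],0,0.4],[[0,0,0.004],0,0.4],[[0,0,0.006],0,0.4],[[0,0,0.008],0,0.4],[[0,0,0.01],0,0.4],[[0,0,0.01],0,0.4]])

```text
clock: 8.7
ee_pos: [505.2, -197.5, 91.9]
eef_rot: [-2.809, -1.406, 0.0]
wrist_force: [0.4, 1.1, -3.3]
grip_width: 56.2
```

Emit:
carry_out(plan=[[[0,0,0.002],0,0.4],[[0,0,0.004],0,0.4],[[0,0,0.006],0,0.4],[[0,0,0.006],0,0.4]])

```text
clock: 9.2
ee_pos: [505.2, -197.5, 89.0]
eef_rot: [-2.809, -1.406, 0.0]
wrist_force: [-1.6, -0.3, -2.8]
grip_width: 55.8
```

Emit:
carry_out(plan=[[[0,0,0.002],0,0.4],[[0,0,0.004],0,0.4],[[0,0,0.006],0,0.4],[[0,0,0.008],0,0.4],[[0,0,0.008],0,0.4]])

```text
clock: 9.82
ee_pos: [505.2, -197.5, 85.0]
eef_rot: [-2.809, -1.406, 0.0]
wrist_force: [0.1, 0.4, -2.9]
grip_width: 56.4
```

```bash
python3 -c "
from h import *
st()"
```

```text
t 9.82 pos [ 505.2 -197.5   85. ] yyaw -0.643 tilt [-0.  0. -1.] F [ 0.1  0.4 -2.9] M [-0.06  0.09  0.02] w 56.4 j [-0.36  0.26  0.77  1.9  -0.2   1.06 -0.14]
```

Emit:
carry_out(plan=[[[0,0,0.001],0,0.4],[[0,0,0.002],0,0.4],[[0,0,0.002],0,0.4]])

```text
clock: 10.2
ee_pos: [505.3, -197.5, 84.3]
eef_rot: [-2.809, -1.406, -0.0]
wrist_force: [-1.9, -0.2, 0.2]
grip_width: 55.8
```

```bash
python3 -c "
from h import *
s,M=st();z=s['ee_pos'][2]+51
I,D,W=wrist('4')
for n in('scene','side'):
    I,D=snapshot(n);C=cloud(n,D);np.savez('pics/%s4.npz'%n,I=I,D=D);print(n,ring(C,s['ee_pos'][:2],z-6,z+4,22,31,26.5),ring(C,[507,-197],62,69,31,42,35))
print(ring(W,s['ee_pos'][:2],z-4,z+3,22,31,26.5),ring(W,[507,-197],62,69,31,42,35),W[100:300:8,256,2].round(0))
"
```

```text
t 10.2 pos [ 505.3 -197.5   84.3] yyaw -0.643 tilt [ 0.  0. -1.] F [-1.9 -0.2  0.2] M [-0.03  0.28 -0.03] w 55.8 j [-0.36  0.26  0.77  1.9  -0.2   1.06 -0.14]
scene (array([ 507.2, -194.5]), 59) (array([ 507.8, -194.2]), 118)
side (array([ 507.1, -199.1]), 73) (array([ 507., -200.]), 133)
(array([ 507.5, -195.8]), 1824) (array([ 508. , -195.7]), 1712) [ 40.  40.  40.  41.  40.  41.  40.  40.  46.  64.  59.  77.  90. 103.
 113. 123. 132. 136.  59.  62.  72. 169. 171. 172. 107.]
```

```bash
python3 - <<'E'
from h import *
def go(W,c,nm):
    w=W.reshape(-1,3);w=w[~np.isnan(w[:,0])];d=w[:,:2]-c;r=np.hypot(*d.T)
    top=(w[:,2]>36)&(w[:,2]<43)&(np.abs(d)<90).all(1)
    ang=np.arctan2(-d[:,1],-d[:,0])
    h=np.median(w[top][:,2])
    q=(w[:,2]>h+4)&(w[:,2]<h+11)&(r>43)&(r<71)&(np.abs(ang-.11)<.35)
    a=ang[q];print(nm,"top",h,"bar n",q.sum(),"ang mean",a.mean().round(3),"med",np.median(a).round(3),"r",r[q].min().round(),r[q].max().round())
    rc=cv2.minAreaRect(w[top][:,:2].astype(np.float32));print("   rect",[np.round(x,1) for x in rc])
for n,c in(("scene",(507.8,-194.5)),("side",(507.2,-199.6))):
    for k in("0","2","4"):go(cloud(n,np.load("pics/%s%s.npz"%(n,k))["D"]),c,n+k)
for k in"234":go(np.load("pics/w%s.npz"%k)["W"],(508,-195.7),"w"+k)
for n,c in(("scene",(507.2,-194.5)),("side",(507.1,-199.1)),("w",(507.5,-195.8))):
    W=np.load("pics/w4.npz")["W"] if n=="w" else cloud(n,np.load("pics/%s4.npz"%n)["D"])
    w=W.reshape(-1,3);w=w[~np.isnan(w[:,0])];d=w[:,:2]-c;r=np.hypot(*d.T);ang=np.arctan2(-d[:,1],-d[:,0])
    q=(w[:,2]>125)&(w[:,2]<139)&(r>31)&(r<45)&(abs(ang-.92)<.4);print(n,"lug",q.sum(),ang[q].mean(), w[q][:,2].mean())
E
```

```text
scene0 top 39.94711292598964 bar n 13 ang mean 0.11 med 0.112 r 52.0 70.0
   rect [array([ 507.5, -194.8]), array([151.3, 129.7]), np.float64(6.2)]<stdin>:8: RuntimeWarning: Mean of empty slice.
  ret = ret.dtype.type(ret / rcount)
  return _methods._mean(a, axis=axis, dtype=dtype,
Traceback (most recent call last):
ValueError: zero-size array to reduction operation minimum which has no identity
```

Emit:
carry_out(plan=[[[0,-0.0003,0],0.05,0.4],[[0,-0.0008,0],0.12,0.4],[[0.0003,-0.0012,0],0.19,0.4],[[0.0003,-0.0016,0],0.26,0.4],[[0.0003,-0.0016,0],0.26,0.4]])

```text
clock: 10.98
ee_pos: [505.1, -197.1, 84.3]
eef_rot: [3.035, 0.809, 0.001]
wrist_force: [0.0, 0.1, 0.6]
grip_width: 55.8
```

```bash
python3 -c "
from h import *
st()"
```

```text
t 10.97 pos [ 505.1 -197.1   84.3] yyaw -1.05 tilt [ 0.001 -0.    -1.   ] F [0.  0.1 0.6] M [-0.14  0.12  0.07] w 55.8 j [-0.41  0.27  0.84  1.91 -0.23  1.06 -0.53]
```

Emit:
carry_out(plan=[[[0,-0.0003,0],0.05,0.4],[[0,-0.0008,0],0.12,0.4],[[0.0003,-0.0012,0],0.19,0.4],[[0.0003,-0.0016,0],0.254,0.4],[[0.0003,-0.0016,0],0.254,0.4],[[0.0003,-0.0016,0],0.254,0.4]])

```text
clock: 11.72
ee_pos: [505.0, -196.5, 84.3]
eef_rot: [3.135, 0.193, 0.002]
wrist_force: [1.4, -0.4, -0.2]
grip_width: 56.2
```

```bash
cat > lug.py <<'E'
from h import *
import sys
st();k=sys.argv[1]
def lug(W,c0,nm):
    w=W.reshape(-1,3);w=w[~np.isnan(w[:,0])]
    c,n=ring(W,c0,129,139,22,31,26.5)
    d=w[:,:2]-c;r=np.hypot(*d.T);a=np.arctan2(-d[:,1],-d[:,0])
    q=(w[:,2]>127)&(w[:,2]<139)&(r>32)&(r<45)&(abs(a-.11)<.4)
    print(nm,"pot",c,n,"rim z",np.median(w[(r>24)&(r<29)&(w[:,2]>125)&(w[:,2]<145)][:,2]).round(1),"lug",q.sum(),a[q].mean().round(3) if q.any() else "")
I,D,W=wrist(k);lug(W,(507.5,-195.8),"w")
T=[]
for n,c,x,y in(("scene",(507.2,-194.5),85,100),("side",(507.1,-199.1),170,180)):
    I,D=snapshot(n);lug(cloud(n,D),c,n);T.append(I[y:y+150,x:x+150,::-1])
cv2.imwrite("pics/c%s.png"%k,np.clip(cv2.resize(np.hstack(T),(800,400),interpolation=cv2.INTER_CUBIC)*1.5,0,255).astype(np.uint8))
E
python3 lug.py 5
```

```text
t 11.72 pos [ 505.  -196.5   84.3] yyaw -1.448 tilt [ 0.001 -0.001 -1.   ] F [ 1.4 -0.4 -0.2] M [-0.39 -0.17  0.16] w 56.2 j [-0.47  0.29  0.91  1.91 -0.26  1.07 -0.9 ]
w pot [ 508.3 -196.2] 2246 rim z 132.6 lug 0 
scene pot [ 507.2 -194.6] 84 rim z 132.5 lug 0 
side pot [ 506.4 -199.5] 28 rim z 131.8 lug 30 0.116
```

View pics/c5.png

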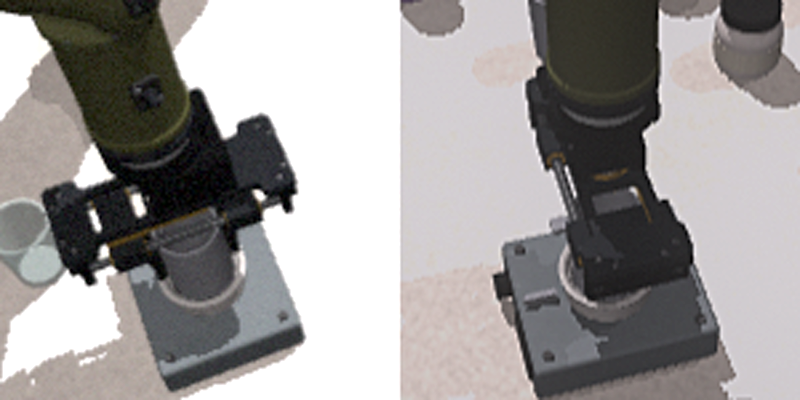

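Emit:
carry_out(plan=[[[0,0,0],0,0.7],[[0,0,0],0,0.85],[[0,0,0],0,1],[[0,0,0],0,1],[[0,0,0],0,1],[[0,0,0],0,1]])

```text
clock: 12.62
ee_pos: [504.4, -196.1, 84.0]
eef_rot: [-3.136, -0.19, -0.0]
wrist_force: [0.4, -0.4, -0.9]
grip_width: 86.4
```

Emit:
carry_out(plan=[[[0,0,-0.03],0,1],[[0,0,-0.1],0,1],[[0,0,-0.2],0,1],[[0,0,-0.3],0,1],[[0.1,0,-0.35],0,1],[[0.2,0,-0.35],0,1],[[0.25,0,-0.35],0,1],[[0.25,0,-0.35],0,1]])

```text
clock: 13.62
ee_pos: [629.8, -180.2, 259.0]
eef_rot: [3.134, 0.193, -0.001]
wrist_force: [0.1, -0.1, -0.7]
grip_width: 87.3
```

```bash
python3 lug.py 6
```

```text
t 13.62 pos [ 629.8 -180.2  259. ] yyaw -1.448 tilt [-0.001 -0.002 -1.   ] F [ 0.1 -0.1 -0.7] M [-0.07  0.16 -0.01] w 87.3 j [-0.43  0.43  0.93  1.41 -0.34  1.47 -0.96]
w pot [ 508.5 -196.1] 293 rim z 131.6 lug 64 0.123
scene pot [ 507.8 -194.5] 43 rim z 132.4 lug 0 
side pot [ 507.1 -199.2] 180 rim z 132.1 lug 36 0.117
```

View pics/c6.png

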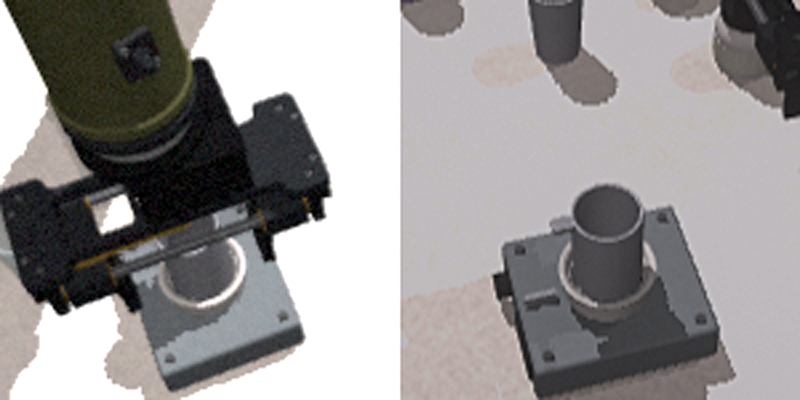

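```bash
python3 -c "
from h import *
W=np.load('pics/w6.npz')['W'].reshape(-1,3);r=np.hypot(*(W[:,:2]-[508.5,-196.1]).T);z=W[(r>24)&(r<30)&(W[:,2]>100)&(W[:,2]<160)][:,2];print(np.percentile(z,[80,90,98]))
robot.finish_job();print(status.get_obs()['clock'])"
```

```text
[132.64011748 134.89157764 136.03249242]
the job is handed in; nothing more can be done
the job is handed in; nothing more can be done
```

The lugged pot is home in the nest, turned to the front mark and released. I handed the job in at about 13.7 s.

- **Fit:** I read the plate's angle from its keys, about 0.81 rad off the front mark, and lowered the pot in small steps. It dropped over the keys with no contact until the foot landed on the plate. The tool stood 45.0 mm higher there than when it gripped the pot on the bench, and only about 3 N was taken up on landing.
- **Seating after release:** the rim measured about 135–136 mm above the bench, which is home (it would be 144 mm if riding on the keys).
- **Alignment:** after release the lug read 0.117 rad (side camera) and 0.123 rad (wrist camera). The bar and the housing read 0.11 rad, so the two agree within about 0.01 rad.
- **Not checked or not agreeing:**
  - The scene camera's view of the lug was blocked by the gripper in the last check.
  - The cameras disagree by about 5 mm in y, so I placed the pot by relative measurements.
  - The plate's own angle could not be seen under the pot. Because of the key play it may differ from the lug by up to 0.08 rad.
  - I did not measure the other bench items again at the end. The arm came down only at the pot and the nest, and travelled above everything else.

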